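# Pack the grooming clipper's guide combs into their pulp inserts

## Robot

A 6-joint arm with a two-finger parallel gripper is mounted at the origin on the work surface. World frame = base frame: x ahead of the robot, y to its left, z up, the work surface at z = 0. Lengths are in m, angles in rad, forces in N, time in s.
With the tool pointing down it reaches from about 0.35 to 0.775 m from the base axis. Payload 7.3 kg.
Tool frame: the origin (TCP) lies midway between the tips of the shut fingers; the grasp point (between the pads) lies 19 mm behind it; z points along the fingers, y is the line along which they close (so a half turn about z gives the same grasp; the last joint's range is limited). The gripper opens to 92 mm and grips with 3 to 60 N. Pads are 19 mm wide; open, the fingers measure 130 mm over their backs; the gripper's body (75 mm by 190 mm) begins 47 mm behind the grasp point.
Start: joints at [1.191, 0.342, 1.524, -0, 1.275, -0.146], TCP at [0.122, 0.511, 0.191] pointing down, gripper open.
Joint ranges: [-2.53, 2.53], [-0.77, 2.02], [0.04, 2.7], [-1, 4.14], [0.28, 2.66], [-3.11, 3.11]. Speed limits (rad/s): [2.57, 2.57, 3.14, 3.14, 3.14, 3.14].

## Interface

Orientations are given as [roll, pitch, yaw] about the fixed x, y, z axes, in that order (R = Rz(yaw) Ry(pitch) Rx(roll)).
In Python, from cell import monitor, vision, workorder gives the robot as it stands.
- The arm moves only by the tool move_arm, never from a script. Its argument "rows" is a list of rows, each a list of 5 numbers: the shift along the world's x, y, z in mm, then the turn about the world's z in rad, then the closure, from -1 (fully open) to 1 (shut). A call has 1 to 12 rows; each row shifts and turns the commanded pose from where the row before left it; what a row does not reach is not made up. A row lasts 1/10 s, in which the tool goes at most 50 mm and 8.59 degrees, less where a joint would pass 70% of its speed; a pose out of reach is approached as far as the arm can. A call is refused whole if a number of a shift passes 50 or a number of a turn 0.15, either way. A call with a gripper value outside its range is refused whole. The fingers move at their own pace and stop on an object; "newtons" is the grip in N (left out, the last holds). Time passes only in rows, so rows that do not move let the fingers close. It gives the time, the measured TCP pose, the force, the opening and the grip force at its end, in the units of the state.
- monitor.observe(): the state, without advancing time (a new reading comes with each control period).
- vision.read_camera(name): name is "scene" or "top" or "wrist"; returns the picture (400x640x3 uint8, red, green, blue); there is no depth.
- vision.get_calibration(name): a dict with "K" (3x3 intrinsics, pixels), "k1" (the pictures are not rectified: a ray, as slopes to the right and down, at radius r is drawn at 1 + k1 r^2 times it, then the intrinsics apply), "T" (4x4, takes a point from camera to world coordinates); the wrist camera has in their place "mount" (4x4, takes a point from camera to tool coordinates, whose origin is the TCP and whose axes are the flange's). Camera axes: x right, y up, looking along -z (the intrinsics and any distortion apply to the point x, -y, -z); pixel columns grow to the right and rows downward; lengths in m; the calibration is good to about 2 mm. A picture is of the moment at which its call begins: read the wrist's pose just before it. get_calibration takes no time and is no camera call.
- workorder.hand_in(): hands the job in; it is judged then, once.
The state is a dict: "time": time; "qpos": joint angles; "qvel": joint speeds; "joint_efforts": joint torques, N m; "tool_pos": TCP position; "tool_rot": TCP orientation; "contact_force": force on the tool from outside, world axes, zero at the start; "torque": the same for the moment, N m; "opening": finger opening in m; "grip_force": force on a finger pad.
Only numpy, scipy, OpenCV 4.12 (cv2) and the standard library are available. Lean on these libraries where they do the work, as an engineer would, in place of code of your own. Each camera call takes 0.05 s, during which the arm holds its last target. There are 200 camera calls.

## Task

Pack away the grooming kit's four lilac-grey guide combs lying on the counter: lay each one flat and fully down in the pulp insert whose recess has its outline (long straight, short straight, left taper, right taper), with its white clip in the narrow end of the recess. Leave the oil bottle and the spare blade that lie among them where they are.

Things in the scene. Friction and masses are not known exactly. Their poses are not given: they have to be found in the camera images.
- long_straight_comb_center (a point): LONG STRAIGHT guide comb (mm): all fins end 37 ahead (+x) of this point. Lilac-grey, white clip tab; 46 wide (y), 28 high, 28 g; 7 upright fins lie along x. Grip across y by the flat outer fins, 19 behind to 15 ahead of this point; tab reaches 37 behind. Point: centre line, half-way up (14 above underside). x from clip to tips, y left, z up.
- short_straight_comb_center (a point): SHORT STRAIGHT guide comb (mm): all fins end 15 ahead (+x) of this point. Lilac-grey, white clip tab; 46 wide (y), 28 high, 28 g; 7 upright fins lie along x. Grip across y by the flat outer fins, 19 behind to 15 ahead of this point; tab reaches 37 behind. Point: centre line, half-way up (14 above underside). x from clip to tips, y left, z up.
- left_taper_comb_center (a point): LEFT TAPER guide comb (mm): clip towards you, fins longest on the left: 37 ahead at +y, down to 15 at -y. Lilac-grey, white clip tab; 46 wide (y), 28 high, 28 g; 7 upright fins lie along x. Grip across y by the flat outer fins, 19 behind to 15 ahead of this point; tab reaches 37 behind. Point: centre line, half-way up (14 above underside). x from clip to tips, y left, z up.
- right_taper_comb_center (a point): RIGHT TAPER guide comb, mirror of the left (mm): fins longest on the right: 37 ahead at -y, down to 15 at +y. Lilac-grey, white clip tab; 46 wide (y), 28 high, 28 g; 7 upright fins lie along x. Grip across y by the flat outer fins, 19 behind to 15 ahead of this point; tab reaches 37 behind. Point: centre line, half-way up (14 above underside). x from clip to tips, y left, z up.
- long_straight_insert: Tan pulp insert (mm, 100 x 106 x 42 high) for the long straight comb: long, square front. Seen with its clip end towards you. Recess 10 deep, floor 32 above this origin, comb outline + 8 all round, narrow clip end at -x; finger notches 36 long (x), centred, open to both y edges. Origin: underside centre; seated, the comb's point is 46 straight above, x axes alike.
- short_straight_insert: Tan pulp insert (mm) for the short straight comb: short, square front. Outside, recess floor, notches, origin and axes as the long straight insert. The four stand 2 by 2, 102 (x) by 107 (y) apart, in a carton with 30 high walls; which is where varies. Seated, the comb's point is 46 straight above this origin, x axes alike.
- left_taper_insert: Tan pulp insert (mm) for the left taper comb: slanted front end, recess longest on the left (+y). Outside, recess floor, notches, origin and axes as the long straight insert. The four stand 2 by 2, 102 (x) by 107 (y) apart, in a carton with 30 high walls; which is where varies. Seated, the comb's point is 46 straight above this origin, x axes alike.
- right_taper_insert: Tan pulp insert (mm) for the right taper comb: slanted front end, recess longest on the right (-y). Outside, recess floor, notches, origin and axes as the long straight insert. The four stand 2 by 2, 102 (x) by 107 (y) apart, in a carton with 30 high walls; which is where varies. Seated, the comb's point is 46 straight above this origin, x axes alike.
- oil_bottle_center (a point): Small amber oil bottle with white pointed cap, standing among the combs: 32 mm across, 85 mm high, 50 g; this point is on its axis, 43 mm up. A bystander.
- spare_blade_center (a point): Spare clipper blade, steel on black plastic, lying among the combs: about 46 x 46 mm, 17 mm high, 55 g; this point is half-way up. A bystander.

How it is judged:
By the outcome, as a careful person would: the job done as asked, in the order asked, and still so for the second after the job is handed in, with the robot touching nothing.
It also fails if it takes over 96 s, if anything falls off the work surface, if the arm or the gripper's body presses on something with over 40 N, if the wrist force passes 120 N, or if a joint passes its speed limit or range.

## Working session

There is one attempt and no reset: what is moved stays moved. The work goes in short steps, Python scripts to look and compute and a tool call to move; the robot and the scene stay as the last step left them, time stands still between calls to the robot, and variables do not carry over. Pictures are saved under pics/ and viewed, at most 14 in all, crops included, and the job is handed in when it is done.

Besides the shell and the picture viewer there is one more tool, called after "Call:" as name(argument=value, ...) on one line, values as JSON. move_arm: Moves the arm, as the interface text tells. Its arguments: {"type":"object","properties":{"rows":{"type":"array","items":{"type":"array","items":{"type":"number"}}},"newtons":{"type":"number"}},"required":["rows"]}

```bash
mkdir -p pics
cat > h.py <<'E'
import numpy as np,cv2
from cell import monitor,vision,workorder
def grab(n,f):
    im=vision.read_camera(n); cv2.imwrite('pics/'+f,im[:,:,::-1]); return im
E
python3 - <<'E'
from h import *
for n in('top','scene'):
    grab(n,n+'0.png'); c=vision.get_calibration(n); print(n,c)
print(vision.get_calibration('wrist')); print(monitor.observe())
E
```

```text
top {'K': array([[431.83650906,   0.        , 314.00672651],
       [  0.        , 431.83650906, 194.23746893],
       [  0.        ,   0.        ,   1.        ]]), 'k1': 0.03945347876177383, 'T': array([[ 0.00960205,  0.99325529, -0.11554968,  0.39807981],
       [-0.99993289,  0.01028663,  0.0053297 , -0.02269608],
       [ 0.00648237,  0.11549075,  0.9932874 ,  1.18152306],
       [ 0.        ,  0.        ,  0.        ,  1.        ]])}
scene {'K': array([[385.47229563,   0.        , 326.85405758],
       [  0.        , 385.47229563, 198.74463827],
       [  0.        ,   0.        ,   1.        ]]), 'k1': 0.031252978936089755, 'T': array([[ 0.89165975, -0.23304554,  0.38811425,  0.88526499],
       [ 0.45220099,  0.49899033, -0.73927188, -0.69664723],
       [-0.02138124,  0.83468463,  0.55031302,  0.56644829],
       [ 0.        ,  0.        ,  0.        ,  1.        ]])}
{'K': array([[284.14366717,   0.        , 316.65797827],
       [  0.        , 284.14366717, 200.05321885],
       [  0.        ,   0.        ,   1.        ]]), 'k1': -0.026260174513110673, 'mount': array([[-2.7
[... 309 characters left out ...]
  1.00000000e+00]])}
{'time': 0.1, 'qpos': array([ 1.19101944e+00,  3.42636985e-01,  1.52491652e+00, -2.77250764e-05,
        1.27541445e+00, -1.45989441e-01]), 'qvel': array([ 0.00025151, -0.00060461, -0.00311493,  0.00071112,  0.00084084,
       -0.00218757]), 'joint_efforts': array([ 2.76777711e-03, -4.32003665e+01, -2.44693476e+01,  7.19384383e-02,
        5.25365677e-02, -7.63111302e-06]), 'tool_pos': array([0.12144977, 0.5103318 , 0.19032457]), 'tool_rot': array([-3.14022812e+00, -1.73836221e-04,  2.90781317e+00]), 'contact_force': array([ 0.1554466 ,  0.78382967, -0.06584609]), 'torque': array([-0.0305045 ,  0.02291707, -0.01347143]), 'grip_force': 0.0, 'opening': 0.09202564793969274}
```

View pics/top0.png

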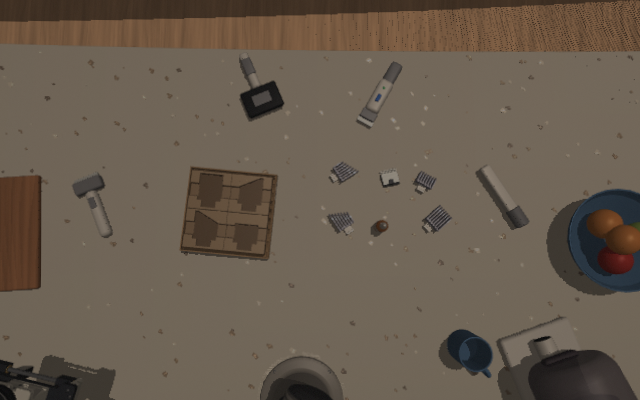

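View pics/scene0.png

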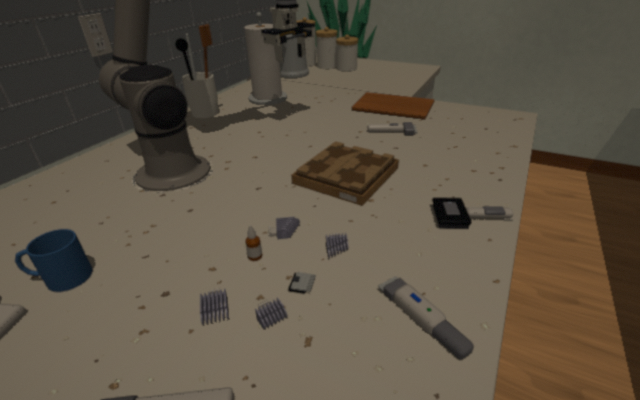

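The top view shows the carton at about (229,213), combs near (343,172), (342,222), (425,182) and (436,219), the blade at (390,178) and the bottle at (381,227). The scene view agrees with this. I'll enlarge both areas.

Run:
```python
import cv2,numpy as np
im=cv2.imread('pics/top0.png')
a=cv2.resize(im[155:270,170:290],None,fx=5,fy=5,interpolation=cv2.INTER_CUBIC)
a=np.clip(a*1.8,0,255).astype('uint8');cv2.imwrite('pics/carton.png',a)
b=cv2.resize(im[150:245,320:460],None,fx=5.7,fy=5.7,interpolation=cv2.INTER_CUBIC)
cv2.imwrite('pics/combs.png',np.clip(b*1.7,0,255).astype('uint8'))
```

```text
(no output)
```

View pics/carton.png

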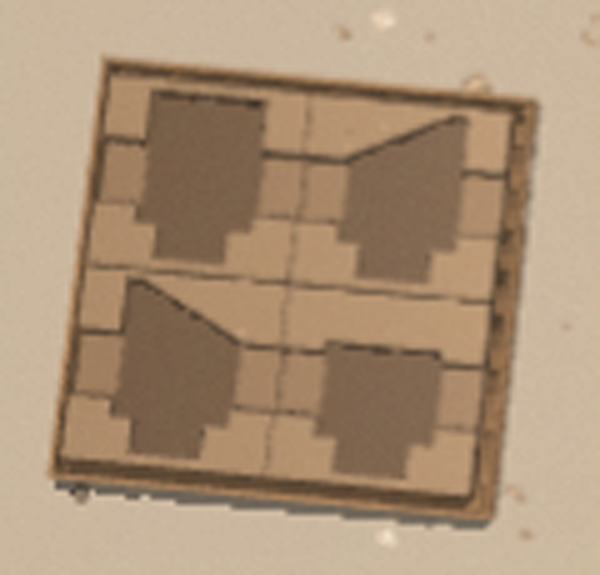

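View pics/combs.png

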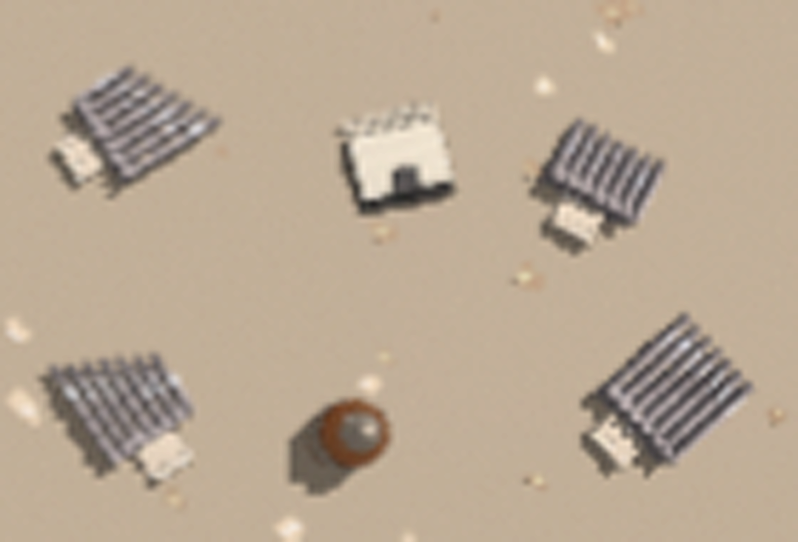

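The carton crop shows the long recess top-left, right taper top-right, left taper bottom-left and short bottom-right, all with clip ends down the image. The comb crop shows right taper top-left, left taper bottom-left, short top-right and long bottom-right, with the blade at (400,155) and the bottle at (355,435).

```bash
cat >> h.py <<'E'
def cast(n,uv,z,T=None):
    c=vision.get_calibration(n); T=c['T'] if T is None else T
    d=(np.atleast_2d(uv).astype(float)-c['K'][:2,2])/c['K'][0,0]
    p=d.copy()
    for _ in range(10): p=d/(1+c['k1']*(p**2).sum(1,keepdims=True))
    r=np.c_[p[:,0],-p[:,1],-np.ones(len(p))]@T[:3,:3].T
    return (T[:3,3]+r*((z-T[2,3])/r[:,2:]))[:,:2]
E
cat > m.py <<'E'
from h import *
im=cv2.imread('pics/top0.png').astype(int)
B,G,R=im[...,0],im[...,1],im[...,2]
S=6
def up(m): return cv2.resize(m,None,fx=S,fy=S,interpolation=cv2.INTER_CUBIC)
def contours(score,x0,y0,x1,y1,thr,k,amin):
    f=up(score[y0:y1,x0:x1].astype(np.float32)); m=(f>thr).astype('uint8')
    m=cv2.morphologyEx(m,cv2.MORPH_OPEN,np.ones((5,5)))
    if k: m=cv2.morphologyEx(m,cv2.MORPH_CLOSE,np.ones((k,k)))
    cs,_=cv2.findContours(m,cv2.RETR_EXTERNAL,cv2.CHAIN_APPROX_NONE)
    return [(c[:,0]+.5)/S-.5+[x0,y0] for c in cs if cv2.contourArea(c)>amin*S*S]
def rect(w):
    c,s,a=cv2.minAreaRect((w*1000).astype(np.float32)); return np.array(c),s,a
def show(tag,cs,z):
    for c in cs:
        w=cast('top',c,z); print(tag,'px',c.mean(0).round(0),'c,s,a',[np.round(v,1) for v in rect(w)])
if __name__=='__main__':
    print('bg',im[200,300],'fin',im[168:178:2,340:348:2].reshape(-1,3).tolist(),'recess',im[190,210],im[190,192],im[172,205])
    show('fin',contours(B-R,320,150,460,245,-8,25,40),.026)
    V=-(R+G+B)
    show('rec',contours(V,170,155,290,270,-(im[190,210].sum()+25),0,200),.037)
E
python3 m.py
```

```text
bg [ 90 103 114] fin [[71, 73, 78], [92, 90, 94], [66, 66, 70], [93, 93, 98], [60, 61, 66], [82, 83, 89], [80, 80, 86], [65, 65, 70], [77, 77, 83], [54, 55, 59], [86, 86, 92], [60, 60, 64], [78, 79, 85], [83, 83, 88], [54, 57, 61], [91, 90, 97], [76, 75, 80], [67, 69, 75], [83, 83, 89], [61, 63, 69]] recess [40 53 67] [52 69 87] [56 73 91]
fin px [341. 220.] c,s,a [array([ 468.2, -102.1]), array([52.8, 48.9]), np.float64(33.9)]
fin px [438. 218.] c,s,a [array([ 471.3, -359.9]), array([48.6, 58. ]), np.float64(42.2)]
fin px [390. 183.] c,s,a [array([ 567.3, -234.4]), array([16.8, 43.9]), np.float64(12.2)]
fin px [425. 180.] c,s,a [array([ 573.6, -328.3]), array([49.4, 35.9]), np.float64(61.0)]
fin px [345. 171.] c,s,a [array([ 600.8, -111. ]), array([48.1, 54.8]), np.float64(33.0)]
rec px [234. 213.] c,s,a [array([482.3, 195.7]), array([232.4, 220.6]), np.float64(85.0)]
```

```bash
cat > m2.py <<'E'
from m import *
V=-(R+G+B)
f=up(V[155:270,170:290].astype(np.float32)); m=(f>-184).astype('uint8')
m=cv2.morphologyEx(m,cv2.MORPH_OPEN,np.ones((31,31)))
cs,_=cv2.findContours(m,cv2.RETR_EXTERNAL,cv2.CHAIN_APPROX_NONE)
show('rec',[(c[:,0]+.5)/S-.5+[170,155] for c in cs if cv2.contourArea(c)>100*S*S],.037)
for (x,y) in [(333,177),(348,229),(420,189),(427,227)]:   # white clips near the seen tabs
    c=contours(R,x-7,y-7,x+8,y+8,128,0,4); show('clip',c,.02)
show('blade',contours(R,375,165,405,190,128,0,30),.017)
show('bottle',contours(R-B,370,215,395,240,35,9,10),.06)
E
python3 m2.py
```

```text
rec px [245. 236.] c,s,a [array([417.4, 151.2]), array([59.8, 67.9]), np.float64(85.3)]
rec px [204. 230.] c,s,a [array([437.3, 257.1]), array([62.8, 90. ]), np.float64(88.4)]
rec px [250. 195.] c,s,a [array([526.2, 141.6]), array([58.8, 78.2]), np.float64(87.9)]
rec px [210. 189.] c,s,a [array([540.8, 247.7]), array([62.5, 90.8]), np.float64(89.0)]
clip px [334. 177.] c,s,a [array([580.5, -82. ]), array([16.4, 10.5]), np.float64(34.6)]
clip px [349. 229.] c,s,a [array([ 439.9, -121.8]), array([14.7, 18.5]), np.float64(26.9)]
clip px [421. 188.] c,s,a [array([ 552.7, -317.8]), array([18.3, 10.3]), np.float64(66.1)]
clip px [427. 227.] c,s,a [array([ 447.2, -334.8]), array([19.5,  9.6]), np.float64(44.7)]
blade px [390. 177.] c,s,a [array([ 582.6, -235.8]), array([29.3, 42.4]), np.float64(14.5)]
bottle px [382. 225.] c,s,a [array([ 449.4, -205.5]), array([28.7, 28.3]), np.float64(30.7)]
```

Call:
move_arm(rows=[[28,-34,0,0.13,-1],[28,-34,0,0.13,-1],[28,-34,0,0.13,-1],[28,-34,0,0.13,-1],[28,-34,0,0.13,-1],[28,-34,0,0.13,-1],[28,-34,0,0.047,-1],[28,-34,0,0,-1],[28,-34,0,0,-1],[28,-34,0,0,-1],[28,-34,0,0,-1],[28,-34,0,0,-1]], newtons=20)

```text
time: 1.3
tool_pos: [0.4542, 0.1066, 0.1908]
tool_rot: [3.141, -0.0, -2.569]
contact_force: [1.0, 0.5, 0.1]
opening: 0.0915
grip_force: 0.0
```

Call:
move_arm(rows=[[1,-42,0,0,-1],[1,-42,0,0,-1],[1,-42,0,0,-1],[1,-42,0,0,-1],[1,-40,0,0,-1],[0,0,0,0,-1],[0,0,0,0,-1]])

```text
time: 2.0
tool_pos: [0.4581, -0.1001, 0.1905]
tool_rot: [3.14, -0.0, -2.571]
contact_force: [-0.4, 0.3, 0.0]
opening: 0.0916
grip_force: 0.0
```

Run:
```python
from h import *
s=monitor.observe(); print(s['tool_pos'],s['tool_rot'],s['qpos'],s['time']); grab('wrist','w1.png')
```

```text
[ 0.45814997 -0.10013775  0.19053769] [ 3.14029008e+00 -3.86138527e-04 -2.57113354e+00] [-3.79166383e-01  2.40569041e-01  1.66927700e+00  4.70666754e-04
  1.23303062e+00 -2.52057783e+00] 2.0
```

View pics/w1.png

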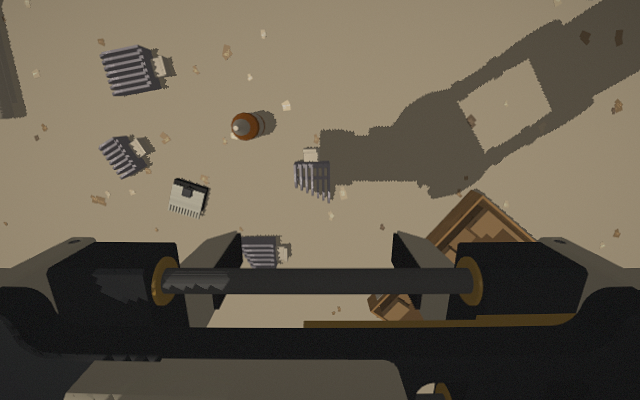

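The wrist view shows the left taper comb at (312,178), clip up and upright in the image, with the bottle at (245,125). I'll measure it as a cross-check.

```bash
cat > w.py <<'E'
from h import *
from scipy.spatial.transform import Rotation as Ro
def run(f,tp,tr,boxes,S=3):
    im=cv2.imread('pics/'+f).astype(int); T=np.eye(4); T[:3,:3]=Ro.from_euler('xyz',tr).as_matrix(); T[:3,3]=tp
    T=T@vision.get_calibration('wrist')['mount']
    for (x0,y0,x1,y1) in boxes:
        for nm,sc,th,z in(('fin',im[...,0]-im[...,2],-8,.027),('clip',im.min(2),128,.02)):
            g=cv2.resize(sc[y0:y1,x0:x1].astype(np.float32),None,fx=S,fy=S,interpolation=cv2.INTER_CUBIC)
            m=cv2.morphologyEx((g>th).astype('uint8'),cv2.MORPH_CLOSE,np.ones((25,25)))
            cs,_=cv2.findContours(m,cv2.RETR_EXTERNAL,cv2.CHAIN_APPROX_NONE); c=max(cs,key=cv2.contourArea)
            w=cast('wrist',(c[:,0]+.5)/S-.5+[x0,y0],z,T)*1000
            print(nm,[np.round(v,1) for v in cv2.minAreaRect(w.astype(np.float32))])
if __name__=='__main__':
    run('w1.png',[.45815,-.10014,.19054],[3.14029,-.000386,-2.57113],[(285,140,340,210),(90,35,180,105),(90,125,160,185),(235,228,295,270)])
E
python3 w.py
```

```text
fin [array([ 465.6, -101.6]), array([54.6, 44.9]), np.float64(33.4)]
clip [array([ 456.7, -119.1]), array([52.9, 28.9]), np.float64(24.1)]
fin [array([ 467.4, -353.1]), array([50.1, 61. ]), np.float64(41.7)]
clip [array([ 469.6, -362.3]), array([46.4, 48.1]), np.float64(42.7)]
fin [array([ 567. , -322.5]), array([49. , 41.6]), np.float64(61.1)]
clip [array([ 572.3, -330.2]), array([46.8, 30.9]), np.float64(61.2)]
fin [array([ 585.8, -105.3]), array([55.3, 84.8]), np.float64(32.8)]
clip [array([578.3, -80.8]), array([21.4, 11.8]), np.float64(30.9)]
```

Call:
move_arm(rows=[[3,-6,-40,0.015,-1],[0,0,-45,0,-1],[0,0,-45,0,-1],[0,0,-36,0,-1],[0,0,-15,0,-1],[0,0,-5,0,-1],[0,0,0,0,0.3],[0,0,0,0,0.6],[0,0,0,0,0.6],[0,0,0,0,0.6],[0,0,0,0,0.6],[0,0,0,0,0.6]], newtons=15)

```text
time: 3.25
tool_pos: [0.4617, -0.1059, 0.0053]
tool_rot: [-3.141, 0.0, -2.554]
contact_force: [-0.4, -1.1, -0.3]
opening: 0.0484
grip_force: 0.0
```

Call:
move_arm(rows=[[0,0,0,0,1],[0,0,0,0,1],[0,0,0,0,1],[0,0,15,0,1],[0,0,40,0,1],[0,0,45,0,1],[0,0,45,0,1],[0,0,0,0,1]])

```text
time: 4.05
tool_pos: [0.465, -0.1071, 0.1557]
tool_rot: [-3.132, 0.007, -2.554]
contact_force: [-0.1, -0.2, -0.3]
opening: 0.0006
grip_force: 0.0
```

Run:
```python
from h import *
s=monitor.observe(); print(s['tool_pos'],s['tool_rot'],s['opening']); a=grab('wrist','w2.png'); b=grab('top','t2.png')
c=b[150:245,320:460,::-1]
b=np.clip(cv2.resize(c,None,fx=4,fy=4,interpolation=cv2.INTER_CUBIC)*1.5,0,255).astype('uint8')
cv2.imwrite('pics/both2.png',np.vstack([a[:220,:560,::-1],b]))
```

```text
[ 0.46497648 -0.10712842  0.15566053] [-3.1320158   0.00654746 -2.55367924] 0.0006298943833801085
```

View pics/both2.png

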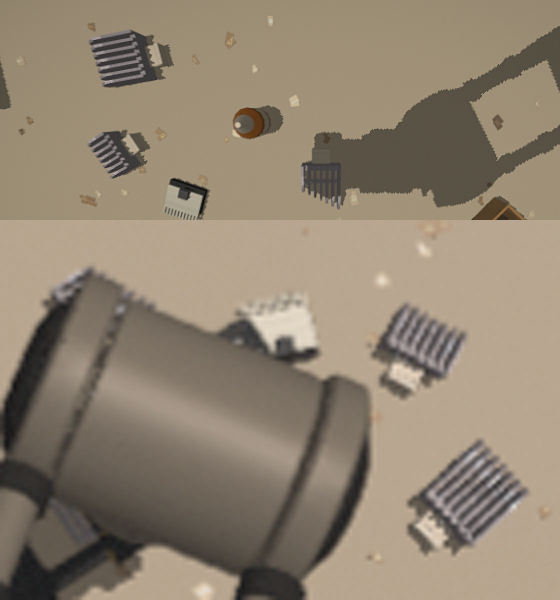

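The wrist view shows the left taper comb still lying at about (322,175), so the grasp slipped off the top. I'll remeasure it and grip lower.

Run:
```python
from w import *
run('w2.png',[.46498,-.10713,.15566],[-3.132016,.006547,-2.55368],[(290,148,352,212)])
```

```text
fin [array([ 466.9, -100.6]), array([58.7, 45. ]), np.float64(33.8)]
clip [array([470.4, -74.9]), array([10.6, 35. ]), np.float64(35.7)]
```

Call:
move_arm(rows=[[0,0,0,0,-1],[0,0,0,0,-1],[0,0,0,0,-1],[0,0,0,0,-1],[0,0,0,0,-1],[0,0,0,0,-1]])

```text
time: 4.75
tool_pos: [0.4615, -0.1058, 0.1498]
tool_rot: [3.141, -0.0, -2.554]
contact_force: [0.2, 0.5, -0.1]
opening: 0.0441
grip_force: 0.0
```

Call:
move_arm(rows=[[0,0,-30,0,-1],[0,0,-35,0,-1],[0,0,-35,0,-1],[0,0,-30,0,-1],[0,0,-15,0,-1],[0,0,-3,0,1],[0,0,0,0,1],[0,0,0,0,1],[0,0,0,0,1],[0,0,0,0,1],[0,0,0,0,1],[0,0,0,0,1]], newtons=20)

```text
time: 5.95
tool_pos: [0.4617, -0.1058, 0.0022]
tool_rot: [-3.141, 0.0, -2.554]
contact_force: [1.1, -0.6, 0.6]
opening: 0.0369
grip_force: 0.0
```

Call:
move_arm(rows=[[0,0,0,0,1],[0,0,0,0,1]])

```text
time: 6.15
tool_pos: [0.4615, -0.1058, 0.002]
tool_rot: [3.142, 0.0, -2.554]
contact_force: [0.0, -0.5, -0.7]
opening: 0.0212
grip_force: 0.0
```

Run:
```python
from h import *
a=grab('wrist','w3.png'); b=grab('scene','s3.png')
c=b[190:290,220:380,::-1]
b=np.clip(cv2.resize(c,None,fx=3.5,fy=3.5,interpolation=cv2.INTER_CUBIC)*1.5,0,255).astype('uint8')
cv2.imwrite('pics/both3.png',np.vstack([np.clip(a[100:340,40:600,::-1]*1.5,0,255).astype('uint8'),b]))
s=monitor.observe();print(s['opening'],s['grip_force'])
```

```text
0.012957333940254077 0.0
```

View pics/both3.png

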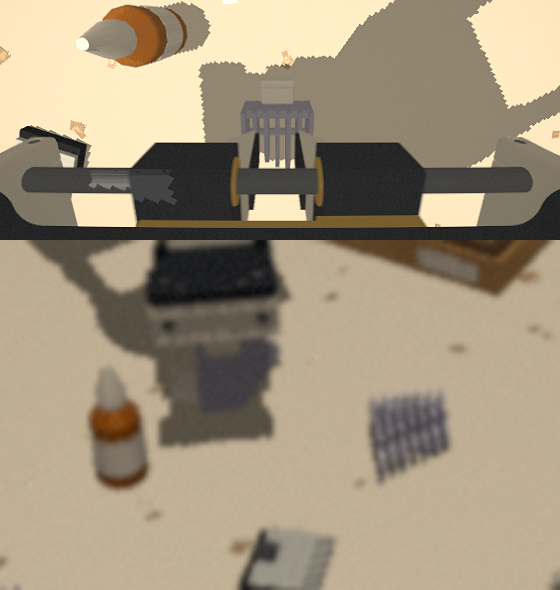

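Run:
```python
from h import *
from scipy.spatial.transform import Rotation as Ro
s=monitor.observe(); tp=s['tool_pos']; R=Ro.from_euler('xyz',s['tool_rot']).as_matrix(); print(s['opening'],tp)
def proj(n,P,T):
    c=vision.get_calibration(n); q=(np.array(P)-T[:3,3])@T[:3,:3]; p=np.c_[q[:,0],-q[:,1]]/-q[:,2:]
    p=p*(1+c['k1']*(p**2).sum(1,keepdims=True)); return p*c['K'][0,0]+c['K'][:2,2]
Tt=np.eye(4);Tt[:3,:3]=R;Tt[:3,3]=tp
Tw=Tt@vision.get_calibration('wrist')['mount']; Ts=vision.get_calibration('scene')['T']
pts=[tp+R@[0,y,z] for z in(0,-.019,-.066) for y in(-.01,.01)]
out=[]
for n,T,f,(x0,y0,x1,y1),k in(('wrist',Tw,'w3.png',(220,150,420,260),4),('scene',Ts,'s3.png',(235,195,335,250),8)):
    im=cv2.imread('pics/'+f)[y0:y1,x0:x1]; im=np.clip(cv2.resize(im,None,fx=k,fy=k,interpolation=cv2.INTER_CUBIC)*2.2,0,255).astype('uint8')
    for i,p in enumerate(proj(n,pts,T)): cv2.circle(im,tuple(int(v) for v in (p-[x0,y0])*k),4,[(0,0,255),(0,255,0),(255,0,0)][i//2],-1)
    out.append(im[:,:800])
cv2.imwrite('pics/both4.png',cv2.resize(np.vstack(out),None,fx=.68,fy=.68))
```

```text
0.012957333940254077 [ 0.46151428 -0.10577207  0.00193394]
```

View pics/both4.png

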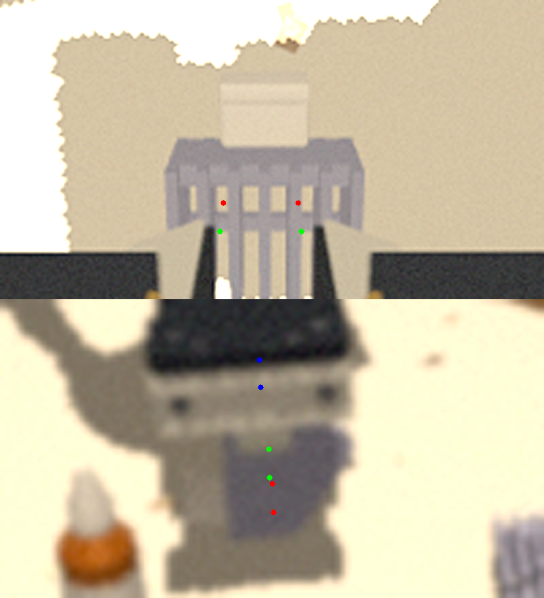

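In the wrist crop the finger ends sit near (210,228) and (320,228), well short of the projected TCP marks. In the scene crop the stub ends about at the comb top, so the tips may be higher than the TCP reading. I'll test this on free counter with the fingers shut.

Call:
move_arm(rows=[[0,0,40,0,1],[0,0,20,0,1],[10,45,0,0,1],[10,45,0,0,1],[0,10,-20,0,1],[0,0,-25,0,1],[0,0,-10,0,1],[0,0,-3,0,1],[0,0,-1,0,1],[0,0,0,0,1]])

```text
time: 7.25
tool_pos: [0.4821, -0.0063, 0.0036]
tool_rot: [-3.141, 0.001, -2.555]
contact_force: [-0.6, -0.4, 0.3]
opening: 0.0008
grip_force: 0.0
```

```bash
python3 - <<'E'
from h import *
s=monitor.observe();print(s['tool_pos'],s['opening'],s['contact_force'])
a=grab('wrist','w5.png'); b=grab('scene','s5.png')
f=lambda c,k:np.clip(cv2.resize(c[:,:,::-1],None,fx=k,fy=k,interpolation=cv2.INTER_CUBIC)*1.7,0,255).astype('uint8')
cv2.imwrite('pics/both5.png',np.vstack([f(a[140:300,200:440],2.5),f(b[160:250,240:360],5)[:, :600]][:2]) if True else 0)
E
python3 -c "
import cv2;i=cv2.imread('pics/both5.png');print(i.shape);cv2.imwrite('pics/both5.png',cv2.resize(i,None,fx=.7,fy=.7))"
```

```text
[ 0.48208857 -0.00626634  0.00357757] 0.0007991690184005861 [-0.59773722 -0.43104136  0.3156439 ]
(850, 600, 3)
```

View pics/both5.png

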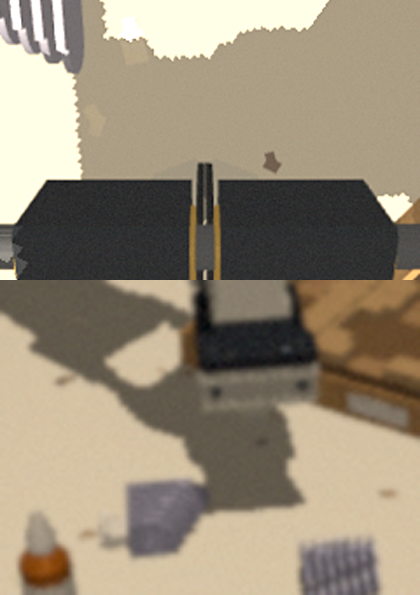

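The shut pad tip is at about (205,163) in the wrist crop, and the scene shows nothing reaching the counter below the carriers. The real tips therefore look 30–45 mm higher than reported, so I'll probe downward gently.

Call:
move_arm(rows=[[0,0,-2,0,1],[0,0,-2,0,1],[0,0,-1,0,1],[0,0,-1,0,1],[0,0,0,0,1]], newtons=15)

```text
time: 7.85
tool_pos: [0.4814, -0.0057, -0.0032]
tool_rot: [3.141, -0.0, -2.554]
contact_force: [-0.6, 0.5, 0.3]
opening: 0.0008
grip_force: 0.0
```

No contact at z = −3 mm, so the tips really are higher than reported. I'll continue down.

Call:
move_arm(rows=[[0,0,-4,0,1],[0,0,-4,0,1],[0,0,-4,0,1],[0,0,-2,0,1],[0,0,-2,0,1],[0,0,0,0,1]])

```text
time: 8.45
tool_pos: [0.4814, -0.0057, -0.0193]
tool_rot: [3.141, -0.0, -2.554]
contact_force: [-0.3, -0.6, -0.8]
opening: 0.0006
grip_force: 0.0
```

Call:
move_arm(rows=[[0,0,-3,0,1],[0,0,-2,0,1],[0,0,-1,0,1],[0,0,0,0,1]])

```text
time: 8.85
tool_pos: [0.4814, -0.0058, -0.0252]
tool_rot: [3.141, -0.0, -2.554]
contact_force: [0.7, -0.6, 0.1]
opening: 0.0004
grip_force: 0.0
```

Call:
move_arm(rows=[[0,0,-2,0,1],[0,0,-1,0,1],[0,0,-1,0,1],[0,0,0,0,1]])

```text
time: 9.25
tool_pos: [0.4815, -0.0057, -0.0292]
tool_rot: [3.141, -0.0, -2.554]
contact_force: [-0.5, 0.4, 0.2]
opening: 0.0006
grip_force: 0.0
```

Call:
move_arm(rows=[[0,0,-2,0,1],[0,0,-1,0,1],[0,0,0,0,1]])

```text
time: 9.55
tool_pos: [0.4814, -0.0057, -0.0322]
tool_rot: [3.141, -0.0, -2.554]
contact_force: [1.1, -0.4, 0.3]
opening: 0.0005
grip_force: 0.0
```

Call:
move_arm(rows=[[0,0,-2,0,1],[0,0,-1,0,1],[0,0,0,0,1]])

```text
time: 9.85
tool_pos: [0.4814, -0.0057, -0.0352]
tool_rot: [3.141, -0.0, -2.554]
contact_force: [-0.4, 0.0, 0.8]
opening: 0.0006
grip_force: 0.0
```

Call:
move_arm(rows=[[0,0,-1,0,1],[0,0,-1,0,1],[0,0,0,0,1]])

```text
time: 10.15
tool_pos: [0.4816, -0.0058, -0.0356]
tool_rot: [-3.141, 0.0, -2.554]
contact_force: [-4.9, 0.8, 17.2]
opening: 0.0005
grip_force: 8.6
```

Call:
move_arm(rows=[[0,0,-1,0,1],[0,0,-1,0,1],[0,0,0,0,1]])

```text
time: 10.45
tool_pos: [0.4817, -0.0058, -0.0358]
tool_rot: [-3.14, 0.001, -2.553]
contact_force: [-10.5, 1.1, 38.8]
opening: 0.0008
grip_force: 19.6
```

Call:
move_arm(rows=[[0,0,-1,0,1],[0,0,-1,0,1],[0,0,0,0,1]])

```text
time: 10.75
tool_pos: [0.4818, -0.0058, -0.036]
tool_rot: [-3.14, 0.002, -2.553]
contact_force: [-16.9, 1.3, 61.4]
opening: 0.0006
grip_force: 30.7
```

The tips touch the counter at a reported z of −35.4 mm, so true tip height = reported z + 35.4 mm. I'll retry the left taper comb at −30.

Call:
move_arm(rows=[[0,0,11,0,0],[0,0,30,0,-0.7],[0,0,40,0,-0.7],[-10,-45,0,0,-0.7],[-10,-45,0,0,-0.7],[0,-10,0,0,-0.7],[0,0,0,0,-0.7],[0,0,0,0,-0.7],[0,0,0,0,-0.7],[0,0,0,0,-0.7],[0,0,0,0,-0.7],[0,0,0,0,-0.7]])

```text
time: 11.95
tool_pos: [0.4616, -0.1052, 0.0399]
tool_rot: [3.141, -0.0, -2.553]
contact_force: [0.2, 0.8, -0.3]
opening: 0.0782
grip_force: 0.0
```

Call:
move_arm(rows=[[0,0,-25,0,-0.7],[0,0,-25,0,-0.7],[0,0,-15,0,-0.7],[0,0,-5,0,1],[0,0,0,0,1],[0,0,0,0,1],[0,0,0,0,1],[0,0,0,0,1],[0,0,0,0,1],[0,0,0,0,1],[0,0,0,0,1]])

```text
time: 13.05
tool_pos: [0.4621, -0.106, -0.0293]
tool_rot: [-3.14, 0.001, -2.554]
contact_force: [0.1, 0.6, 6.1]
opening: 0.0458
grip_force: 15.0
```

Call:
move_arm(rows=[[0,0,15,0,1],[0,0,40,0,1],[0,0,45,0,1],[-3,45.5,0,-0.135,1],[-3,45.5,0,-0.135,1],[-3,45.5,0,-0.135,1],[-3,45.5,0,-0.135,1],[-3,45.5,0,-0.135,1],[-3,45.5,0,0,1],[-3,45.5,0,0,1],[-2,44,0,0,1],[0,0,0,0,1]])

```text
time: 14.25
tool_pos: [0.4393, 0.2492, 0.0701]
tool_rot: [3.14, 0.001, 3.096]
contact_force: [0.8, -0.3, -0.7]
opening: 0.046
grip_force: 15.0
```

Run:
```python
from h import *
s=monitor.observe(); print(s['tool_pos'],s['tool_rot'],s['qpos'],s['opening'],s['grip_force'],s['time']); a=grab('wrist','w6.png')
cv2.imwrite('pics/w6b.png',np.clip(a[100:300,100:540,::-1]*1.6,0,255).astype('uint8'))
```

```text
[0.43931049 0.24917525 0.07011615] [3.13980783e+00 1.00937757e-03 3.09569742e+00] [ 3.63220428e-01  4.39501710e-01  1.74630465e+00  1.51503881e-03
  9.54150762e-01 -1.16255671e+00] 0.046010332735777634 15.000160709023476 14.25
```

View pics/w6b.png

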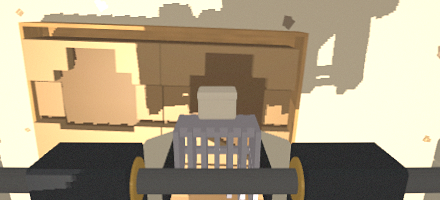

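The wrist view shows the comb held squarely, clip away, above the left taper recess at crop (225,80). I'll let it settle and lower it.

Call:
move_arm(rows=[[0,0,0,0,1],[0,0,-25,0,1],[0,0,-20,0,1],[0,0,-12,0,1],[0,0,-5,0,1],[0,0,-2,0,1],[0,0,0,0,1],[0,0,0,0,1]])

```text
time: 15.1
tool_pos: [0.4407, 0.2435, 0.0077]
tool_rot: [3.141, 0.001, 3.089]
contact_force: [-3.5, -2.5, 14.0]
opening: 0.046
grip_force: 15.7
```

Call:
move_arm(rows=[[0,0,20,0,1],[-2,13,0,-0.035,1],[0,0,0,0,1],[0,0,0,0,1]])

```text
time: 15.5
tool_pos: [0.4379, 0.2568, 0.0259]
tool_rot: [-3.141, -0.0, 3.056]
contact_force: [0.1, -0.0, -0.5]
opening: 0.0461
grip_force: 15.0
```

Call:
move_arm(rows=[[0,0,-12,0,1],[0,0,-6,0,1],[0,0,-3,0,1],[0,0,0,0,1],[0,0,0,0,1]])

```text
time: 16.0
tool_pos: [0.4379, 0.2575, 0.0048]
tool_rot: [-3.142, -0.0, 3.056]
contact_force: [-0.1, -0.4, -0.3]
opening: 0.046
grip_force: 15.0
```

Call:
move_arm(rows=[[0,0,-1,0,1],[0,0,-1,0,1],[0,0,0,0,1]])

```text
time: 16.3
tool_pos: [0.4382, 0.2577, 0.0033]
tool_rot: [3.141, 0.001, 3.056]
contact_force: [-1.0, -0.6, 2.7]
opening: 0.0456
grip_force: 15.0
```

Call:
move_arm(rows=[[0,0,0,0,-0.3],[0,0,0,0,-0.3],[0,0,0,0,-0.3],[0,0,10,0,-0.3],[0,0,20,0,-0.3],[0,0,30,0,-0.7]])

```text
time: 16.9
tool_pos: [0.4369, 0.2571, 0.0631]
tool_rot: [-3.14, -0.003, 3.056]
contact_force: [0.5, 0.2, -0.6]
opening: 0.064
grip_force: 0.0
```

Call:
move_arm(rows=[[14,-33,0,-0.082,-0.7],[14,-33,0,-0.082,-0.7],[14,-33,0,-0.082,-0.7],[14,-33,0,-0.082,-0.7],[14,-33,0,-0.082,-0.7],[14,-33,0,-0.082,-0.7],[14,-33,0,-0.082,-0.7],[14,-33,0,-0.082,-0.7],[14,-33,0,-0.082,-0.7],[14,-33,0,-0.082,-0.7],[18,-33,0,-0.082,-0.7],[0,0,0,0,-0.7]])

```text
time: 18.1
tool_pos: [0.5979, -0.1099, 0.0637]
tool_rot: [3.14, 0.003, 2.148]
contact_force: [0.4, 0.3, 1.9]
opening: 0.0777
grip_force: 0.0
```

Call:
move_arm(rows=[[0,0,0,0,-0.7]])

```text
time: 18.2
tool_pos: [0.5958, -0.106, 0.0632]
tool_rot: [3.142, -0.0, 2.153]
contact_force: [-0.2, -0.0, -1.0]
opening: 0.0779
grip_force: 0.0
```

Run:
```python
from w import *
s=monitor.observe(); print(s['tool_pos'],s['tool_rot'],s['qpos'],s['time']); a=grab('wrist','w7.png')
t=grab('top','t7.png')
f=lambda c,k:np.clip(cv2.resize(c[:,:,::-1],None,fx=k,fy=k,interpolation=cv2.INTER_CUBIC)*1.6,0,255).astype('uint8')
cv2.imwrite('pics/both7.png',np.vstack([f(a[60:300,50:590],1),f(t[155:270,170:350],3)]))
```

```text
[ 0.59577266 -0.10596937  0.06315588] [ 3.14155448e+00 -3.70112311e-04  2.15273714e+00] [-3.02776551e-01  6.06930937e-01  1.46020098e+00  3.00194835e-04
  1.07472294e+00 -8.84860280e-01] 18.2
```

View pics/both7.png

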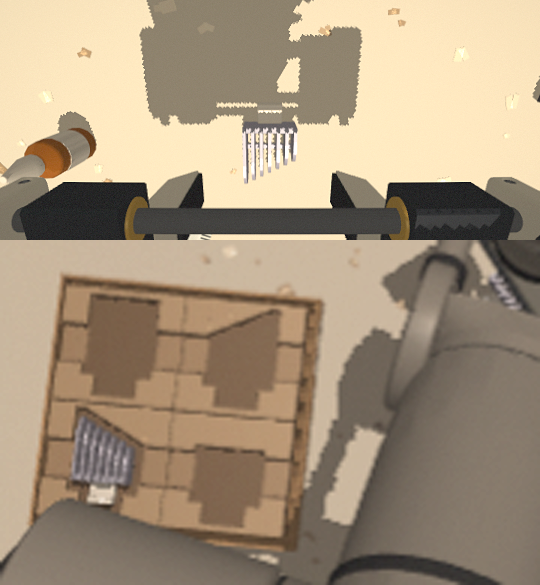

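The top crop shows the left taper comb lying in its recess at (102,455), clip down. The wrist view shows the right taper comb centred between the fingers at (270,150).

Run:
```python
from w import *
run('w7.png',[.59577,-.10597,.06316],[3.14155,-.00037,2.15274],[(283,155,355,250)])
```

```text
fin [array([ 599.4, -106.3]), array([45.9, 54.9]), np.float64(33.3)]
clip [array([ 598.1, -104.6]), array([49.2, 57.2]), np.float64(33.3)]
```

Call:
move_arm(rows=[[-1,4,-25,0,-0.7],[0,0,-30,0,-0.7],[0,0,-25,0,-0.7],[0,0,-10,0,-0.7],[0,0,-3,0,1],[0,0,0,0,1],[0,0,0,0,1],[0,0,0,0,1],[0,0,0,0,1],[0,0,0,0,1],[0,0,0,0,1]])

```text
time: 19.4
tool_pos: [0.5956, -0.1016, -0.029]
tool_rot: [3.14, 0.001, 2.154]
contact_force: [-0.5, 1.4, 6.9]
opening: 0.0456
grip_force: 15.0
```

Call:
move_arm(rows=[[0,0,15,0,1],[0,0,35,0,1],[0,0,40,0,1],[-7,27,0,0.1,1],[-7,27,0,0.1,1],[-7,27,0,0.1,1],[-7,27,0,0.1,1],[-7,27,0,0.1,1],[-7,27,0,0.1,1],[-7,27,0,0.1,1],[-7,27,0,0.1,1],[-9,27,0,0.1,1]])

```text
time: 20.6
tool_pos: [0.5299, 0.1426, 0.0609]
tool_rot: [3.141, 0.001, 3.058]
contact_force: [-0.1, -1.1, -0.3]
opening: 0.0462
grip_force: 15.0
```

Call:
move_arm(rows=[[0,0,0,0,1],[0,0,0,0,1],[0,0,0,0,1]])

```text
time: 20.9
tool_pos: [0.5304, 0.1409, 0.0604]
tool_rot: [-3.142, 0.001, 3.052]
contact_force: [-0.3, -0.6, -1.6]
opening: 0.0457
grip_force: 15.0
```

Call:
move_arm(rows=[[0,0,-25,0,1],[0,0,-18,0,1],[0,0,-8,0,1],[0,0,-4,0,1],[0,0,-1,0,1],[0,0,0,0,1],[0,0,0,0,1]])

```text
time: 21.6
tool_pos: [0.53, 0.1406, 0.0053]
tool_rot: [-3.141, 0.0, 3.053]
contact_force: [-4.1, -2.2, 6.3]
opening: 0.0462
grip_force: 15.0
```

Call:
move_arm(rows=[[0,0,-1,0,1],[0,0,0,0,1]])

```text
time: 21.8
tool_pos: [0.5301, 0.1406, 0.0052]
tool_rot: [-3.141, 0.0, 3.053]
contact_force: [-5.4, -3.4, 15.0]
opening: 0.046
grip_force: 15.0
```

Call:
move_arm(rows=[[0,0,0,0,-0.3],[0,0,0,0,-0.3],[0,0,0,0,-0.3],[0,0,10,0,-0.3],[0,0,25,0,-0.3],[0,0,30,0,-0.7]])

```text
time: 22.4
tool_pos: [0.5292, 0.1414, 0.0683]
tool_rot: [-3.141, -0.002, 3.054]
contact_force: [0.2, 0.1, 0.8]
opening: 0.0639
grip_force: 0.0
```

Call:
move_arm(rows=[[-5,-41,0,-0.062,-0.7],[-5,-41,0,-0.062,-0.7],[-5,-41,0,-0.062,-0.7],[-5,-41,0,-0.062,-0.7],[-5,-41,0,-0.062,-0.7],[-5,-41,0,-0.062,-0.7],[-5,-41,0,-0.062,-0.7],[-5,-41,0,-0.062,-0.7],[-5,-41,0,-0.062,-0.7],[-5,-41,0,-0.062,-0.7],[-5,-41,0,-0.062,-0.7],[-9,-44,0,-0.06,-0.7]])

```text
time: 23.6
tool_pos: [0.4659, -0.355, 0.0687]
tool_rot: [3.141, 0.001, 2.309]
contact_force: [1.0, 0.2, 0.2]
opening: 0.0778
grip_force: 0.0
```

Call:
move_arm(rows=[[0,0,0,0,-0.7],[0,0,0,0,-0.7]])

```text
time: 23.8
tool_pos: [0.4655, -0.354, 0.0681]
tool_rot: [3.141, -0.0, 2.31]
contact_force: [-0.1, 0.2, -0.9]
opening: 0.0783
grip_force: 0.0
```

Run:
```python
from w import *
s=monitor.observe(); print(s['tool_pos'],s['tool_rot'],s['time']); a=grab('wrist','w8.png')
run('w8.png',s['tool_pos'],s['tool_rot'],[(270,145,365,255)])
t=grab('top','t8.png'); sc=grab('scene','s8.png')
f=lambda c,k:np.clip(cv2.resize(c[:,:,::-1],None,fx=k,fy=k,interpolation=cv2.INTER_CUBIC)*1.6,0,255).astype('uint8')
p=f(t[160:265,175:285],4); q=f(sc[135:210,285:405],4)[:,:440]; w=f(a[130:260,220:440],2)
cv2.imwrite('pics/both8.png',cv2.resize(np.vstack([p,q]),None,fx=.8,fy=.8))
```

```text
[ 0.46548029 -0.35403077  0.06812093] [ 3.14119089e+00 -3.29306065e-04  2.30984703e+00] 23.8
fin [array([ 468.4, -358. ]), array([45.1, 55.5]), np.float64(41.9)]
clip [array([ 465.3, -354.6]), array([48.8, 71. ]), np.float64(42.2)]
```

View pics/both8.png

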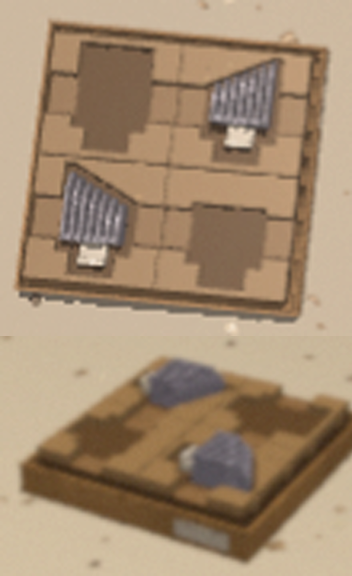

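The top crop shows both tapers in their recesses: right taper at (245,95) and left taper at (93,208). I'll check numerically that they're fully down while measuring the long comb.

```bash
sed -i "s#im=cv2.imread('pics/top0.png')#import sys\nim=cv2.imread('pics/'+(sys.argv[1] if len(sys.argv)>1 else 'top0.png'))#" m.py
cat > m3.py <<'E'
from m import *
for z in (.058,): show('seated',contours(B-R,180,165,280,260,-4,25,40),z)
E
python3 m3.py t8.png; grep -n "" /dev/null
python3 - <<'E'
import numpy as np
u=np.array([.9962,-.0872])
for n,o in(('LT',(438.3,256.8)),('RT',(530.5,141.4))): print(n,np.array(o)+9*u)
E
```

```text
seated px [203. 226.] c,s,a [array([447. , 254.2]), array([49.1, 51.6]), np.float64(86.6)]
seated px [250. 193.] c,s,a [array([532.3, 140.2]), array([40.1, 32.3]), np.float64(85.8)]
LT [447.2658 256.0152]
RT [539.4658 140.6152]
```

```bash
cat > m3.py <<'E'
from m import *
u=np.array([.9962,-.0872]);v=np.array([.0872,.9962])
for n,o in(('LT',(438.3,256.8)),('RT',(530.5,141.4)),('LO',(539.9,248)),('SH',(428.9,150.2))):
    o=np.array(o)
    c=contours(R,180,165,280,260,125,0,4)
    for w in [cast('top',k,.05)*1000-o for k in c]:
        if np.abs(w.mean(0)).max()<50: print(n,'clip x,y mean',(w@u).mean().round(1),(w@v).mean().round(1),'x rng',np.percentile(w@u,[2,98]).round(1))
    for th in(-9,-6):
      for w in [cast('top',k,.059)*1000-o for k in contours(B-R,180,165,280,260,th,25,30)]:
        if np.abs(w.mean(0)).max()<50: print(n,th,'fin x',np.percentile(w@u,[1,99]).round(1),'y',np.percentile(w@v,[1,99]).round(1))
E
python3 m3.py t8.png
```

```text
LT clip x,y mean -29.7 -1.4 x rng [-36.3 -22.7]
LT -9 fin x [-19.6  34.8] y [-27.8  23.2]
LT -6 fin x [-18.6  34.4] y [-27.3  22.6]
RT clip x,y mean -24.1 -2.7 x rng [-31.1 -16.9]
RT clip x,y mean 0.4 -19.8 x rng [-164.6   82.2]
RT -9 fin x [-16.1  38. ] y [-27.1  20.7]
RT -6 fin x [-15.3  34.1] y [-26.4  19.4]
```

Call:
move_arm(rows=[[0,0,-30,-0.004,-0.7],[0,0,-30,0,-0.7],[0,0,-25,0,-0.7],[0,0,-10,0,-0.7],[0,0,-3,0,1],[0,0,0,0,1],[0,0,0,0,1],[0,0,0,0,1],[0,0,0,0,1],[0,0,0,0,1],[0,0,0,0,1]])

```text
time: 25.05
tool_pos: [0.4664, -0.3539, -0.029]
tool_rot: [3.141, 0.002, 2.308]
contact_force: [-0.9, 1.3, 6.7]
opening: 0.0459
grip_force: 15.0
```

Call:
move_arm(rows=[[0,0,15,0,1],[0,0,40,0,1],[0,0,45,0,1],[0,0,25,0,1],[5,40,0,0.05,1],[5,40,0,0.05,1],[5,40,0,0.05,1],[5,40,0,0.05,1],[5,40,0,0.05,1],[5,40,0,0.05,1],[5,40,0,0.05,1],[5,40,0,0.05,1]])

```text
time: 26.25
tool_pos: [0.5058, -0.0319, 0.0951]
tool_rot: [3.141, 0.0, 2.709]
contact_force: [0.2, 0.6, 0.1]
opening: 0.0457
grip_force: 15.0
```

Call:
move_arm(rows=[[5,40,0,0.05,1],[5,40,0,0.05,1],[5,40,0,0.05,1],[5,40,0,0.05,1],[5,40,0,0.05,1],[5,40,0,0.05,1],[4,40,0,0.046,1],[0,0,0,0,1],[0,0,0,0,1],[0,0,0,0,1]])

```text
time: 27.25
tool_pos: [0.5397, 0.2456, 0.0948]
tool_rot: [-3.141, -0.001, 3.053]
contact_force: [-0.2, -0.8, -0.3]
opening: 0.0457
grip_force: 15.0
```

Call:
move_arm(rows=[[0,2,-35,0,1],[0,0,-30,0,1],[0,0,-15,0,1],[0,0,-6,0,1],[0,0,-3,0,1],[0,0,-1,0,1],[0,0,0,0,1]])

```text
time: 27.95
tool_pos: [0.5408, 0.2484, 0.0061]
tool_rot: [3.141, 0.002, 3.053]
contact_force: [-0.1, -0.4, 0.0]
opening: 0.0461
grip_force: 15.0
```

Call:
move_arm(rows=[[0,0,-1,0,1],[0,0,0,0,1]])

```text
time: 28.15
tool_pos: [0.5408, 0.2484, 0.006]
tool_rot: [3.141, 0.002, 3.054]
contact_force: [-2.5, -3.0, 9.2]
opening: 0.0458
grip_force: 15.0
```

Call:
move_arm(rows=[[0,0,0,0,-0.3],[0,0,0,0,-0.3],[0,0,0,0,-0.3],[0,0,10,0,-0.3],[0,0,25,0,-0.3],[0,0,30,0,-0.7],[2,-41,0,-0.03,-0.7],[2,-41,0,-0.03,-0.7],[2,-41,0,-0.03,-0.7],[2,-41,0,-0.03,-0.7],[2,-41,0,-0.03,-0.7],[2,-41,0,-0.03,-0.7]])

```text
time: 29.35
tool_pos: [0.5521, 0.001, 0.0698]
tool_rot: [3.141, 0.001, 2.872]
contact_force: [0.5, -0.1, 0.4]
opening: 0.0781
grip_force: 0.0
```

Call:
move_arm(rows=[[3,-41,0,-0.03,-0.7],[3,-41,0,-0.03,-0.7],[3,-41,0,-0.03,-0.7],[3,-41,0,-0.03,-0.7],[3,-41,0,-0.03,-0.7],[3,-41,0,-0.03,-0.7],[3,-41,0,-0.03,-0.7],[2,-43,0,-0.026,-0.7],[0,0,0,0,-0.7],[0,0,0,0,-0.7]])

```text
time: 30.35
tool_pos: [0.5745, -0.3281, 0.069]
tool_rot: [3.141, -0.0, 2.636]
contact_force: [0.0, 0.6, -0.9]
opening: 0.0776
grip_force: 0.0
```

```bash
python3 - <<'E'
from w import *
s=monitor.observe(); print(s['tool_pos'],s['tool_rot'],s['time']); a=grab('wrist','w9.png')
run('w9.png',s['tool_pos'],s['tool_rot'],[(270,145,365,255)])
grab('top','t9.png')
E
python3 m3.py t9.png
```

```text
[ 0.57453661 -0.32806065  0.06897811] [ 3.14107488e+00 -3.32168335e-04  2.63585543e+00] 30.35
fin [array([ 571.3, -327.8]), array([45.8, 34.7]), np.float64(61.0)]
clip [array([ 562.4, -323. ]), array([51.4, 53.5]), np.float64(57.9)]
LT clip x,y mean -29.6 -2.2 x rng [-36.3 -22.6]
LT -9 fin x [-19.4  34.7] y [-27.9  23.5]
LT -6 fin x [-18.5  34.4] y [-27.5  22.6]
RT clip x,y mean -24.1 -2.7 x rng [-31.4 -16.9]
RT clip x,y mean 0.1 45.4 x rng [-137.    81.6]
RT -9 fin x [-16.   37.6] y [-27.   20.5]
RT -6 fin x [-15.1  34.1] y [-26.3  19.8]
LO clip x,y mean -25.1 -1.4 x rng [-32.  -17.3]
LO -9 fin x [-16.9  39.1] y [-28.3  22.3]
LO -6 fin x [-16.   38.5] y [-27.8  21.7]
```

Call:
move_arm(rows=[[0,-1,-30,0,-0.7],[0,0,-30,0,-0.7],[0,0,-25,0,-0.7],[0,0,-11,0,-0.7],[0,0,-3,0,1],[0,0,0,0,1],[0,0,0,0,1],[0,0,0,0,1],[0,0,0,0,1],[0,0,0,0,1],[0,0,0,0,1]])

```text
time: 31.55
tool_pos: [0.5756, -0.3289, -0.0288]
tool_rot: [-3.141, 0.002, 2.638]
contact_force: [0.1, 0.7, 6.3]
opening: 0.0459
grip_force: 15.0
```

Call:
move_arm(rows=[[0,0,15,0,1],[0,0,40,0,1],[0,0,45,0,1],[0,0,25,0,1],[-12,40,0,0.035,1],[-12,40,0,0.035,1],[-12,40,0,0.035,1],[-12,40,0,0.035,1],[-12,40,0,0.035,1],[-12,40,0,0.035,1],[-12,40,0,0.035,1],[-12,40,0,0.035,1]])

```text
time: 32.75
tool_pos: [0.4784, -0.007, 0.0959]
tool_rot: [3.141, 0.001, 2.919]
contact_force: [0.1, 0.4, -0.1]
opening: 0.0458
grip_force: 15.0
```

Call:
move_arm(rows=[[-12,40,0,0.035,1],[-12,40,0,0.035,1],[-12,40,0,0.035,1],[-14,39,0,0.031,1],[0,0,0,0,1],[0,0,0,0,1],[0,0,0,0,1]])

```text
time: 33.45
tool_pos: [0.4295, 0.1498, 0.0954]
tool_rot: [-3.142, 0.001, 3.053]
contact_force: [0.3, -0.7, -0.7]
opening: 0.0457
grip_force: 15.0
```

Call:
move_arm(rows=[[0,0,-35,0,1],[0,0,-30,0,1],[0,0,-15,0,1],[0,0,-6,0,1],[0,0,-3,0,1],[0,0,-1,0,1],[0,0,0,0,1]])

```text
time: 34.15
tool_pos: [0.4299, 0.15, 0.006]
tool_rot: [3.141, 0.002, 3.053]
contact_force: [-0.2, -0.7, -0.0]
opening: 0.0463
grip_force: 15.0
```

Call:
move_arm(rows=[[0,0,-1,0,1],[0,0,0,0,1]])

```text
time: 34.35
tool_pos: [0.4301, 0.1501, 0.0058]
tool_rot: [3.141, 0.003, 3.053]
contact_force: [-3.1, -3.3, 13.7]
opening: 0.0461
grip_force: 15.0
```

Contact here came at the same height as the others. I'll release, retreat clear, and check.

Call:
move_arm(rows=[[0,0,0,0,-0.3],[0,0,0,0,-0.3],[0,0,0,0,-0.3],[0,0,10,0,-0.3],[0,0,30,0,-0.3],[0,0,45,0,-0.3],[0,0,45,0,-0.3],[8,-45,0,0,-0.3],[8,-45,0,0,-0.3],[8,-45,0,0,-0.3],[8,-45,0,0,-0.3],[0,0,0,0,-0.3]])

```text
time: 35.55
tool_pos: [0.462, -0.0341, 0.1347]
tool_rot: [-3.14, 0.002, 3.048]
contact_force: [-0.0, 0.2, -0.1]
opening: 0.0598
grip_force: 0.0
```

```bash
python3 - <<'E'
from h import *
s=monitor.observe(); print(s['tool_pos'],s['time'])
t=grab('top','t10.png'); sc=grab('scene','s10.png')
f=lambda c,k:np.clip(cv2.resize(c[:,:,::-1],None,fx=k,fy=k,interpolation=cv2.INTER_CUBIC)*1.7,0,255).astype('uint8')
cv2.imwrite('pics/both10.png',np.vstack([f(t[165:260,175:295],4.5),f(sc[135:285,230:410],3)])[:880] if 0 else np.hstack([f(t[160:265,175:280],4)[:420],f(sc[130:270,235:410],2.3)[:322].copy() if 0 else cv2.resize(f(sc[130:270,235:375],3),(370,420))]))
E
python3 m3.py t10.png
```

```text
[ 0.46200855 -0.03407819  0.13470662] 35.55
LT clip x,y mean -29.8 -2.2 x rng [-35.8 -23.8]
LT -9 fin x [-19.8  34.8] y [-27.9  23.5]
LT -6 fin x [-18.8  34.4] y [-27.5  22.7]
RT clip x,y mean -24.1 -2.7 x rng [-30.9 -17.4]
RT -9 fin x [-16.6  38.4] y [-27.1  20.8]
RT -6 fin x [-15.7  34.5] y [-26.6  19.8]
LO clip x,y mean -24.3 -2.2 x rng [-31.1 -18.2]
LO -9 fin x [-17.3  39.3] y [-28.3  22.3]
LO -6 fin x [-16.1  38.8] y [-27.8  21.9]
SH clip x,y mean -22.4 -2.7 x rng [-28.1 -16.5]
SH -9 fin x [-13.2  19.7] y [-26.5  21.5]
SH -6 fin x [-12.2  19.2] y [-25.9  20.6]
```

View pics/both10.png

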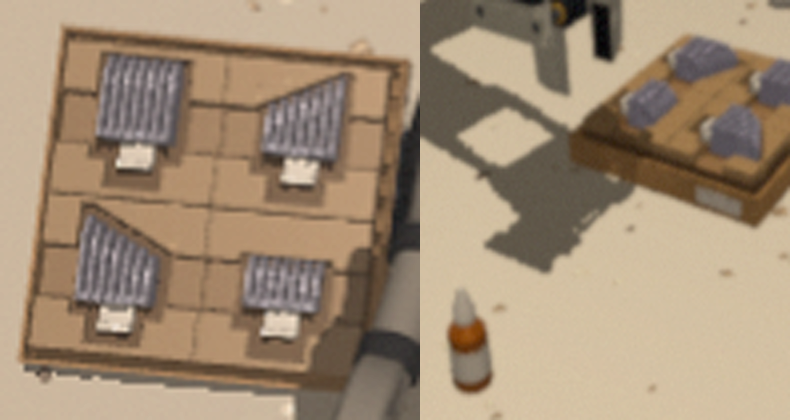

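All four combs lie flat in their matching recesses with the clips in the narrow ends: long (143,100), right taper (305,120), left taper (118,265) and short (283,285) in the crop. The measured offsets are under 6 mm, against the 8 mm allowance. The bottle is standing and the gripper is clear, so I'll check the bystanders' positions and hand in.

```bash
python3 m2.py t10.png 2>/dev/null | grep -E "blade|bottle"
python3 - <<'E'
from h import *
print(workorder.hand_in())
E
```

```text
blade px [390. 177.] c,s,a [array([ 584.7, -235.8]), array([34.4, 44.6]), np.float64(14.3)]
bottle px [382. 225.] c,s,a [array([ 449.3, -205.4]), array([29.2, 29.2]), np.float64(32.2)]
the job is handed in; nothing more can be done
None
```

All four guide combs are in their matching inserts with the clips in the narrow ends, the bottle and spare blade have not moved, and the job was handed in at about 36 s; no verdict came back.

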